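# Check the saw's light barrier with a test glass

### The arm

A 6-joint arm with a two-finger parallel gripper is mounted at the origin on a cart in front of the work surface, level with it; the furniture and walls round the work are solid. World frame = base frame: x ahead of the robot, y to its left, z up, the work surface at z = 0. Lengths are in m, angles in degrees, forces in N, time in s.
With the tool pointing down it reaches from about 0.4 to 0.825 m from the base axis. Payload 7 kg.
Tool frame: the origin (TCP) lies between the finger pads; the fingertips stand 22 mm ahead of it and the grasp point (between the pads) lies 3 mm ahead of it; z points along the fingers, y is the line along which they close (so a half turn about z gives the same grasp; the last joint's range is limited). The gripper opens to 88 mm and grips with 3 to 60 N. Pads are 19 mm wide; open, the fingers measure 130 mm over their backs; the gripper's body (78 mm by 193 mm) begins 47 mm behind the grasp point.
Start: joints at [-60.441, 20.546, 0.682, 0, -70.136, -16.507], TCP at [0.152, -0.658, 0.213] pointing down, gripper open.
Joint ranges: [-176.03, 176.03], [-82.01, 121.73], [-58.28, 71.71], [-173.87, 95.51], [-174.79, -0.11], [-173.66, 173.66]. Speed limits (degrees/s): [136.94, 136.94, 172.46, 180, 180, 180].

### API

Orientations are given as [roll, pitch, yaw] about the fixed x, y, z axes, in that order (R = Rz(yaw) Ry(pitch) Rx(roll)).
In Python, from plant import ctrl gives the robot as it stands.
- The arm moves only by the tool apply_moves, never from a script. Its argument "targets" is a list of rows, each an object with "travel": the shift along the tool's x, y, z in mm, a list of three; "roll": the turn about the tool's z in degrees; "jaw": the finger opening in mm, from 0 to 87.6. In form: [{"travel": [tx, ty, tz], "roll": roll, "jaw": jaw}, ...]. A call has 1 to 10 rows; each row shifts and turns the commanded pose from where the row before left it, along the tool's axes as they then stand; what a row does not reach is not made up. A row lasts 1/10 s, in which the tool goes at most 50 mm and 8.59 degrees, less where a joint would pass 70% of its speed; a pose out of reach is approached as far as the arm can. A call with a gripper value outside its range is refused whole. The fingers move at their own pace and stop on an object; the grip force is fixed at half the most. Time passes only in rows, so rows that do not move let the fingers close. It gives the time, the measured TCP pose, the force, the opening and the grip force at its end, in the units of the state.
- ctrl.get_obs(): the state, without advancing time (a new reading comes with each control period).
- ctrl.snapshot(name): name is "side" or "top" or "wrist"; returns the picture (420x560x3 uint8, red, green, blue); there is no depth.
- ctrl.calibration(name): a dict with "K" (3x3 intrinsics, pixels), "extrinsics" (4x4, takes a point from camera to world coordinates); the wrist camera has in their place "hand_eye" (4x4, takes a point from camera to tool coordinates, whose origin is the TCP and whose axes are the flange's). Camera axes: x right, y down, z forward; pixel columns grow to the right and rows downward; lengths in m; the calibration is good to about 2 mm. A picture is of the moment at which its call begins: read the wrist's pose just before it. calibration takes no time and is no camera call.
- ctrl.close_job(): hands the job in; it is judged then, once.
The state is a dict: "clock": time; "joint_pos": joint angles; "qvel": joint speeds; "tau": joint torques, N m; "tool_pos": TCP position; "orientation": TCP orientation; "force": force on the tool from outside, world axes, zero at the start; "moment": the same for the moment, N m; "opening": finger opening in m; "gripper_force": force on a finger pad.
Only numpy, scipy, OpenCV 4.12 (cv2) and the standard library are available. Lean on these libraries where they do the work, as an engineer would, in place of code of your own. Each camera call takes 0.05 s, during which the arm holds its last target. There are 200 camera calls.

### The job

The saw's light barrier is on its test board, but its two slit blocks have been knocked out of line: push each of them flush and square against the straightedge, roughly where it stands along the board, so that the beam passes both slits. Then take the tall test glass out of the stand by its two frosted faces only, never touching its clear faces, and hold it in the beam midway between the two sensor heads: upright, its middle on the line between the lenses, a clear face square to the beam, and touching nothing but your fingers. Finish while holding it there, still, without letting go; leave the short glasses in the stand and do not disturb the other things on the bench.

Things in the scene. Friction and masses are not known exactly. Their poses are not given: they have to be found in the camera images.
- test_board: Fixed plywood board 160 (x) x 340 (y) x 15 mm. Origin: centre of its underside; x points away from the robot to the straightedge, y along the beam, z up. On it two fixed black sensor heads, 32 (x) x 26 (y) mm, centred at x +36, y -152 (emitter) and y +152 mm (receiver), tops 83 mm above the board's top, lenses facing each other.
- beam_mid (a point): Point on the light beam midway between the lenses: x +36, y 0, z +70 mm from the board's origin, 55 mm above the board's top. The beam is the straight line through it along the board's y; axes as the board's.
- straightedge (a point): Middle of the foot of the straightedge's near face, at x +58, y 0, z +15 mm on the board: a fixed aluminium angle along y, 250 mm long, 18 mm high above the board's top. Axes as the board's.
- slit_right_slit (a point): Loose slit block at the board's -y side, place about y -75 mm: steel foot 44 (x) x 70 (y) x 18 mm, on it an upright slit plate 40 (x) x 5 (y) mm, top at 84 mm; 0.28 kg. Point: middle of the slit, on the block's centre line, 55 mm above its underside; y runs through the slit. Flush at the straightedge it is on the beam. Starts 2 to 4 cm short of it, turned up to 20 degrees. Slides when pushed low on the foot.
- slit_left_slit (a point): The same kind of loose slit block at the board's +y side, place about y +75 mm; the same point and axes.
- tall_glass_mid (a point): Tall test glass, loose, upright: 30 (x) x 24 (y) x 80 mm, 0.14 kg, in one of the stand's three wells. Point: its centre, 40 mm above its underside; z up. The two frosted white faces look along +x and -x, 30 mm apart: grip it by these. The clear faces look along +y and -y, 24 mm apart, and must not be touched.
- short_glass_1_mid (a point): A short test glass, as the tall one but 55 mm high; the point is its centre. Stays in the stand.
- short_glass_2_mid (a point): The second short test glass, 55 mm high; the point is its centre. Stays in the stand.
- glass_stand: Fixed wooden stand 70 (x) x 180 (y) x 35 mm, origin at the centre of its underside; three wells in a row along y, 56 mm apart, 33 x 27 mm wide, 22 mm deep (floor 13 mm above the origin). The glasses stand in them with the frosted faces towards the stand's long sides (its x).
- clamp_mid (a point): Bystander: C clamp, 132 x 91 x 18 mm, behind the test board. The point is its middle.
- sander_mid (a point): Bystander: cork sanding block, 105 x 64 x 32 mm, left of the stand. The point is its middle.
- wrench_mid (a point): Bystander: combination wrench, 159 mm, behind the test board. The point is its middle.

How it is judged (in metres and radians):
On the way, in this order (a step that is already met when the one before it is completed fails the run):
1. both slit blocks stand flush and square against the straightedge, their slits on the beam (x of slit_right_slit in the frame of test_board between 0.033 and 0.039 m and y of slit_right_slit in the frame of test_board between -0.105 and -0.045 m and angle between the y axis of each of slit_right, slit_left and the y axis of test_board, either way round below 0.07 rad and angle between each of slit_right, slit_left's own z axis and vertical below 0.06 rad and x of slit_left_slit in the frame of test_board between 0.033 and 0.039 m and y of slit_left_slit in the frame of test_board between 0.045 and 0.105 m), for 0.2 s.
2. the tall glass is gripped and lifted clear out of the stand, with the slit blocks still in line (all of step 1 and contact force between the fingers and tall_glass above 2 N and contact force between tall_glass and test_board below 0.1 N and contact force between tall_glass and glass_stand below 0.1 N and contact force between tall_glass and slit_left below 0.1 N and contact force between tall_glass and slit_right below 0.1 N and z of tall_glass_mid in the frame of glass_stand above 0.085 m), for 0.2 s.
At the end, for the whole second after the job is handed in: Slits within 3 mm of the beam, blocks square within 4 deg and within 30 mm of their places; tall glass only in the fingers, centre within 6 mm sideways, 10 mm in height of the beam and 25 mm of its midpoint, upright and square within 5.7 deg, at rest; nothing else carries it (all of step 1 and contact force between the fingers and tall_glass above 2 N and contact force between tall_glass and test_board below 0.1 N and contact force between tall_glass and glass_stand below 0.1 N and contact force between tall_glass and slit_left below 0.1 N and contact force between tall_glass and slit_right below 0.1 N and x of tall_glass_mid in the frame of test_board between 0.03 and 0.042 m and y of tall_glass_mid in the frame of test_board between -0.025 and 0.025 m and z of tall_glass_mid in the frame of test_board between 0.06 and 0.08 m and angle between the y axis of tall_glass and the y axis of test_board, either way round below 0.1 rad and angle between tall_glass's own z axis and vertical below 0.1 rad and linear speed of tall_glass below 0.02 m/s and angular speed of tall_glass below 0.2 rad/s); the arm keeps its last pose, push and grip.
It fails at once if the fingers press on the clear glass of the tall glass (contact force between the fingers and tall_glass_c0 above 0.5 N).
It fails at once if a short glass is moved by more than 2 cm (distance of any of short_glass_1_mid, short_glass_2_mid from where it was at the start of the episode above 0.02 m).
It fails at once if another thing on the bench is pushed about by more than 3 cm (distance of any of clamp_mid, sander_mid, wrench_mid from where it was at the start of the episode above 0.03 m).
It also fails if it takes over 61 s, if anything falls off the work surface, if the arm or the gripper's body presses on something with over 40 N, if the wrist force passes 120 N, or if a joint passes its speed limit or range.

## Working session

There is one attempt and no reset: what is moved stays moved. The work goes in short steps, Python scripts to look and compute and a tool call to move; the robot and the scene stay as the last step left them, time stands still between calls to the robot, and variables do not carry over. Pictures are saved under pics/ and viewed, at most 10 in all, crops included, and the job is handed in when it is done.

Besides the shell and the picture viewer there is one more tool, called after "Request:" as name(argument=value, ...), one argument or row to a line, values as JSON. apply_moves: Moves the arm, as the interface text tells. Its arguments: {"type":"object","properties":{"targets":{"type":"array","items":{"type":"object","properties":{"travel":{"type":"array","items":{"type":"number"}},"roll":{"type":"number"},"jaw":{"type":"number"}}}}},"required":["targets"]}

```bash
mkdir -p pics; python3 - <<'E'
from plant import ctrl
import cv2
o=ctrl.get_obs(); print(o['clock'],o['tool_pos'],o['orientation'],o['opening'])
for n in('top','side'):
    c=ctrl.calibration(n); print(n,c['K'].tolist() if hasattr(c['K'],'tolist') else c['K']); print(c['extrinsics'])
    cv2.imwrite(f'pics/{n}0.png',ctrl.snapshot(n)[:,:,::-1])
print(ctrl.calibration('wrist'))
E
```

```text
0.0 [ 0.15226564 -0.65705436  0.21181279] [ 1.79902949e+02 -7.62805579e-03 -1.66959173e+02] 0.08768388522076984
top [[426.27319028206534, 0.0, 271.10606664630853], [0.0, 426.27319028206534, 211.50388543501347], [0.0, 0.0, 1.0]]
[[-0.01067836 -0.99582744  0.09062937  0.48975001]
 [-0.99991566  0.00996412 -0.00832969  0.15605764]
 [ 0.00739189 -0.09071068 -0.99584985  1.09367606]
 [ 0.          0.          0.          1.        ]]
side [[467.6123032729752, 0.0, 283.0894174109443], [0.0, 467.6123032729752, 213.82008792696558], [0.0, 0.0, 1.0]]
[[-0.99279951 -0.03018649  0.11592196  0.45352714]
 [-0.11764132  0.42808051 -0.89605111  1.11350989]
 [-0.02257529 -0.90323632 -0.4285493   0.54796486]
 [ 0.          0.          0.          1.        ]]
{'K': array([[338.97925036,   0.        , 276.87699116],
       [  0.        , 338.97925036, 208.79092537],
       [  0.        ,   0.        ,   1.        ]]), 'hand_eye': array([[-1.92067846e-04, -9.57095274e-01, -2.89773359e-01,
         7.73680176e-02],
       [ 9.99999740e-01, -3.85290653e-04,  6.09759527e-04,
         1.30005654e-04],
       [-6.95244928e-04, -2.89773167e-01,  9.57095099e-01,
        -1.70095957e-01],
       [ 0.00000000e+00,  0.00000000e+00,  0.00000000e+00,
         1.00000000e+00]])}
```

View pics/top0.png

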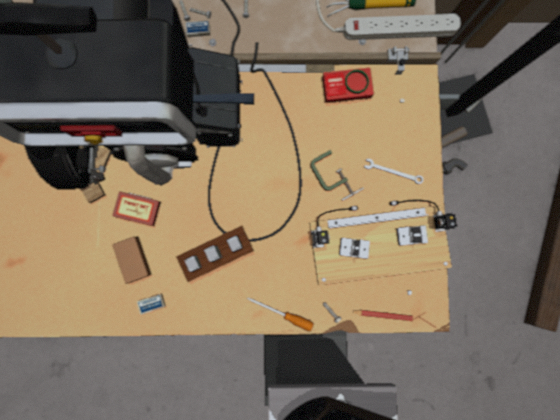

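View pics/side0.png

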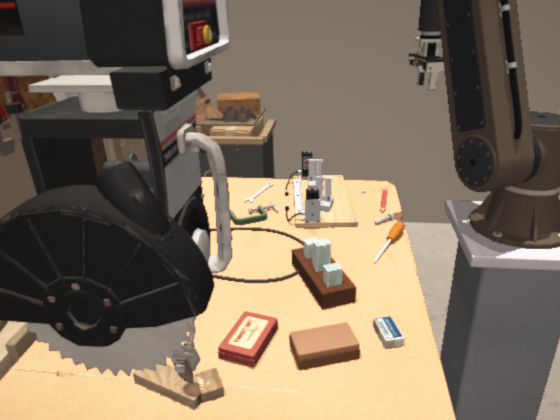

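The top view shows the board at about (380,245) with blocks at (355,248) and (412,236), and the stand at about (215,253). In the side view the tall glass seems to be the middle one, at (322,252). I'll enlarge both areas.

```bash
python3 - <<'E'
import cv2,numpy as np
t=cv2.imread('pics/top0.png');s=cv2.imread('pics/side0.png')
a=cv2.resize(t[190:290,300:460],None,fx=5,fy=5,interpolation=cv2.INTER_CUBIC)
cv2.imwrite('pics/board.png',a)
b=cv2.resize(t[220:285,170:260],None,fx=4.4,fy=4.4,interpolation=cv2.INTER_CUBIC)
c=cv2.resize(s[230:310,280:360],None,fx=5,fy=5,interpolation=cv2.INTER_CUBIC)
H=np.zeros((400,800,3),np.uint8);H[:b.shape[0],:b.shape[1]]=b;H[:,400:]=c
cv2.imwrite('pics/stand.png',H)
E
```

```text
(no output)
```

View pics/board.png

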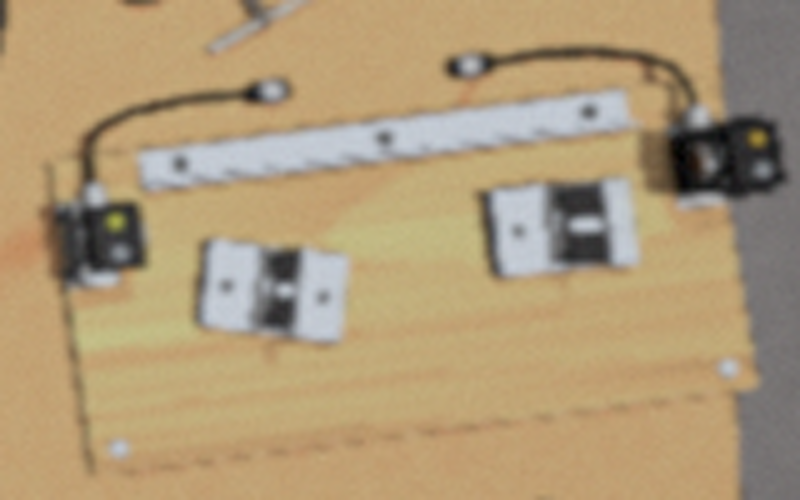

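View pics/stand.png

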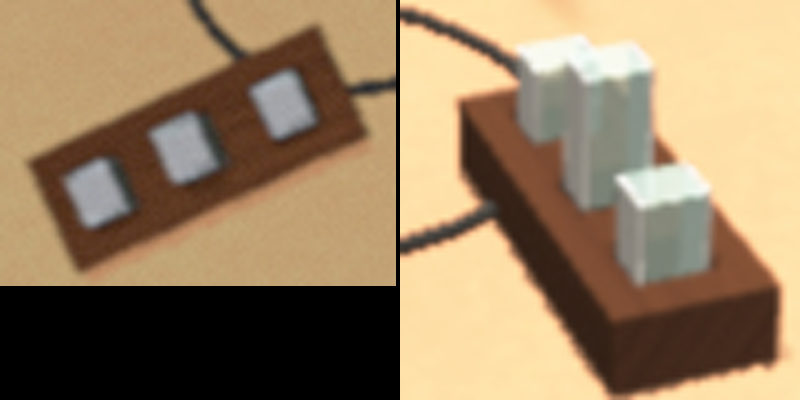

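Tall glass: the middle one. Board crop: the straightedge's near edge runs (148,190)–(632,127), and I read the foot corners of both blocks. Because a plate stands 66 mm above its foot, the gripper body can't go low enough to push on the foot. I'll grip each slit plate just above the foot instead and slide the block flush.

```bash
cat > h.py <<'E'
import numpy as np,cv2
from plant import ctrl
def ray(n,uv,z,T=None):
    c=ctrl.calibration(n);T=c['extrinsics'] if T is None else T
    d=T[:3,:3]@np.linalg.inv(c['K'])@np.r_[uv,1];o=T[:3,3]
    return (o+d*(z-o[2])/d[2])[:2]
E
python3 - <<'E'
from h import *
P=lambda l,z,k,off:np.array([ray('top',np.array(p)/k+off-0.4,z) for p in l])
ang=lambda v:np.degrees(np.arctan2(v[1],v[0]))
se=P([(148,190),(632,127)],.033,5,(300,190)); print('se',se,ang(se[0]-se[1]))
# board corners at z .015: near-left(approx), near right
bd=P([(92,472),(757,388)],.015,5,(300,190)); print('board near',bd,ang(bd[0]-bd[1]))
yb=(se[0]-se[1]);yb/=np.linalg.norm(yb);xb=np.array([yb[1],-yb[0]])
m=se.mean(0);org=m-58e-3*xb;print('xb',xb,'origin',org,'beam_mid',org+36e-3*xb)
for n,l in(('R',[(487,188),(495,277),(638,265),(630,178)]),('L',[(210,238),(200,328),(340,340),(345,255)])):
    q=P(l,.033,5,(300,190));c=q.mean(0);v=(q[0]+q[1]-q[2]-q[3]);print(n,c,'yaw of y',ang(v),'len',np.linalg.norm(v)/2,'board',(c-org)@xb,(c-org)@yb)
s=P([(30,160),(80,270),(367,135),(318,27)],.035,4.4,(170,220));v=s[0]+s[1]-s[2]-s[3];print('stand',s.mean(0),ang(v),np.linalg.norm(v)/2)
g=P([(150,130),(168,187),(220,168),(200,112)],.093,4.4,(170,220));print('glass',g.mean(0))
E
```

```text
se [[ 0.54454565  0.00281587]
 [ 0.57361078 -0.24048958]] 96.81223958055514
board near [[ 0.4044506   0.03154917]
 [ 0.44251535 -0.30459189]] 96.46067394979286
xb [0.99294019 0.11861608] origin [ 0.50148768 -0.12571659] beam_mid [ 0.53723353 -0.12144641]
R [ 0.52400833 -0.20358296] yaw of y 93.77580185069894 len 0.07182984475748291 board 0.01312544777367141 -0.0799879658239297
L [ 0.49413281 -0.05854788] yaw of y 83.38557888278517 len 0.06863055271827981 board 0.0006643408006542893 0.06756691542080322
stand [0.48422682 0.2871536 ] 114.41376717989783 0.1769223121331003
glass [0.48376903 0.28777604]
```

Request:
apply_moves(
  targets=[
    {"travel": [-30,23,0],"roll": 0,"jaw": 87},
    {"travel": [-30,23,0],"roll": 0,"jaw": 87},
    {"travel": [-30,23,0],"roll": 0,"jaw": 87},
    {"travel": [-30,23,0],"roll": 0,"jaw": 60},
    {"travel": [-30,23,0],"roll": 0,"jaw": 30},
    {"travel": [-30,23,0],"roll": 0,"jaw": 30},
    {"travel": [-30,23,0],"roll": 0,"jaw": 30},
    {"travel": [-30,23,0],"roll": 0,"jaw": 30},
    {"travel": [-30,23,0],"roll": 0,"jaw": 30},
    {"travel": [-30,23,0],"roll": 0,"jaw": 30},
  ],
)

```text
clock: 1.1
tool_pos: [0.3933, -0.3643, 0.2126]
orientation: [180.0, -0.0, -167.0]
force: [0.2, -0.5, -0.6]
opening: 0.0369
gripper_force: 0.0
```

```bash
cat >> h.py <<'E'
def togo(x,y,z,psi):
    o=ctrl.get_obs();p=o['tool_pos'];a=np.radians(o['orientation'][2])
    d=np.array([x,y,z])-p;c,s=np.cos(a),np.sin(a)
    roll=-((psi-np.degrees(a)+180)%360-180)
    print('t',round(o['clock'],2),'pos',np.round(p*1000,1),'psi',round(np.degrees(a),1),'tool travel',np.round(1000*np.array([c*d[0]+s*d[1],s*d[0]-c*d[1],-d[2]]),1),'roll',round(roll,1),'F',np.round(o['force'],1),'open',round(o['opening']*1000,1))
E
python3 -c "
from h import *
togo(.524,-.2036,.12,183.8)"
```

```text
t 1.1 pos [ 393.3 -364.3  212.6] psi -167.0 tool travel [-163.6  127.    92.6] roll 9.2 F [ 0.2 -0.5 -0.6] open 36.9
```

Request:
apply_moves(
  targets=[
    {"travel": [-32,25,0],"roll": 0,"jaw": 30},
    {"travel": [-33,26,0],"roll": 0,"jaw": 30},
    {"travel": [-33,25,10],"roll": 0,"jaw": 30},
    {"travel": [-33,26,15],"roll": 0,"jaw": 30},
    {"travel": [-33,25,25],"roll": 0,"jaw": 30},
    {"travel": [0,0,0],"roll": 5,"jaw": 30},
    {"travel": [0,0,0],"roll": 4.2,"jaw": 30},
    {"travel": [0,0,0],"roll": 0,"jaw": 30},
    {"travel": [0,0,0],"roll": 0,"jaw": 30},
  ],
)

```text
clock: 2.0
tool_pos: [0.5236, -0.205, 0.1626]
orientation: [180.0, -0.0, -176.0]
force: [-0.2, -0.6, 0.0]
opening: 0.03
gripper_force: 0.0
```

```bash
python3 -c "
from h import *
togo(.524,-.2036,.061,183.8)
cv2.imwrite('pics/w1.png',ctrl.snapshot('wrist')[:,:,::-1])"
```

```text
t 2.0 pos [ 523.6 -205.   162.6] psi -176.0 tool travel [ -0.5   1.4 101.6] roll 0.2 F [-0.2 -0.6  0. ] open 30.0
```

View pics/w1.png

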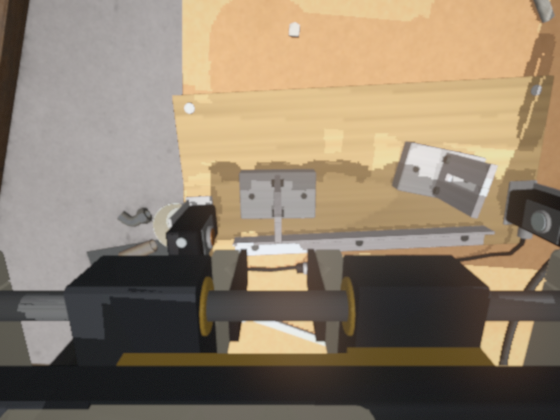

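The wrist view shows the right block's foot at (240–315, 170–218), its plate at column 278, centred between the fingers. The left block is at (412,142)–(475,214), and the straightedge's near edge runs (237,240)–(490,229).

```bash
python3 - <<'E'
from h import *
o=ctrl.get_obs();a=np.radians(o['orientation'][2]);c,s=np.cos(a),np.sin(a)
T=np.eye(4);T[:3,:3]=[[c,s,0],[s,-c,0],[0,0,-1]];T[:3,3]=o['tool_pos'];T=T@ctrl.calibration('wrist')['hand_eye']
P=lambda l,z:np.array([ray('wrist',np.array(p),z,T) for p in l])
ang=lambda v:np.degrees(np.arctan2(v[1],v[0]))
se=P([(490,229),(237,240)],.033);print(se,ang(se[0]-se[1]),np.linalg.norm(se[0]-se[1]))
bd=P([(547,78),(174,96)],.015);print(bd,ang(bd[0]-bd[1]),np.linalg.norm(bd[0]-bd[1]))
yb=(se[0]-se[1]);yb/=np.linalg.norm(yb);xb=np.array([yb[1],-yb[0]])
org=se.mean(0)-58e-3*xb;print('beam',org+36e-3*xb)
for l in([(240,171),(241,218),(315,218),(315,170)],[(493,160),(475,214),(396,184),(412,142)]):
    q=P(l,.033);v=q[0]+q[1]-q[2]-q[3];v=v if v[1]>0 else -v;cc=q.mean(0);print(cc,ang(v),np.linalg.norm(v)/2,'board',(cc-org)@xb,(cc-org)@yb)
E
```

```text
[[ 0.54305032 -0.00211155]
 [ 0.57045857 -0.23940928]] 96.58855690758418 0.23887533196488334
[[ 0.40648477  0.02500578]
 [ 0.44401146 -0.30186318]] 96.54925647832087 0.3290160600314304
beam [ 0.53489974 -0.12328467]
[ 0.52352343 -0.20383898] 94.30411131986777 0.06799801960749197 board 0.01545611729437082 -0.07871699891409735
[ 0.49562546 -0.05589529] 77.49728108579005 0.07816036143966328 board 0.004717268180452921 0.07145060145639914
```

Request:
apply_moves(
  targets=[
    {"travel": [0,1,25],"roll": 0,"jaw": 30},
    {"travel": [0,0,30],"roll": 0,"jaw": 30},
    {"travel": [0,0,30],"roll": 0,"jaw": 30},
    {"travel": [0,0,16],"roll": 0,"jaw": 30},
    {"travel": [0,0,0],"roll": 0,"jaw": 20},
    {"travel": [0,0,0],"roll": 0,"jaw": 2},
    {"travel": [0,0,0],"roll": 0,"jaw": 2},
    {"travel": [0,0,0],"roll": 0,"jaw": 2},
    {"travel": [0,0,0],"roll": 0,"jaw": 2},
  ],
)

```text
clock: 2.95
tool_pos: [0.5246, -0.2042, 0.063]
orientation: [-180.0, 0.1, -176.1]
force: [-0.5, 0.7, 4.8]
opening: 0.0051
gripper_force: 30.0
```

Request:
apply_moves(
  targets=[
    {"travel": [0,0,-1],"roll": -2.7,"jaw": 2},
    {"travel": [-4,0,0],"roll": 0,"jaw": 2},
    {"travel": [-5,0,0],"roll": 0,"jaw": 2},
    {"travel": [-5,0,0],"roll": 0,"jaw": 2},
    {"travel": [-3,0,0],"roll": 0,"jaw": 2},
    {"travel": [0,0,0],"roll": 0,"jaw": 2},
  ],
)

```text
clock: 3.55
tool_pos: [0.5405, -0.2022, 0.064]
orientation: [-180.0, -0.1, -173.5]
force: [-6.8, 1.8, 13.0]
opening: 0.0045
gripper_force: 30.0
```

Request:
apply_moves(
  targets=[
    {"travel": [0,0,0],"roll": 0,"jaw": 15},
    {"travel": [0,0,0],"roll": 0,"jaw": 15},
    {"travel": [0,0,0],"roll": 0,"jaw": 15},
  ],
)

```text
clock: 3.85
tool_pos: [0.5411, -0.202, 0.0627]
orientation: [-180.0, 0.0, -173.5]
force: [-0.0, 0.3, -0.5]
opening: 0.0145
gripper_force: 0.0
```

```bash
python3 -c "
from h import *
togo(.524,-.2036,.061,186.6)
a=ctrl.snapshot('top')[190:290,300:460,::-1];b=ctrl.snapshot('wrist')[:,:,::-1]
c=np.zeros((600,800,3),np.uint8);c[:250,:400]=cv2.resize(a,(400,250),interpolation=cv2.INTER_CUBIC);c[250:,:467]=cv2.resize(b,(467,350))
s=ctrl.snapshot('side')[140:230,270:370,::-1];c[:360,470:800]=cv2.resize(s,(330,360)[:2]) if 0 else cv2.resize(s,(330,360))
cv2.imwrite('pics/m1.png',c)"
```

```text
t 3.85 pos [ 541.1 -202.    62.7] psi -173.5 tool travel [17.2  0.3  1.7] roll -0.1 F [-0.   0.3 -0.5] open 14.5
```

View pics/m1.png

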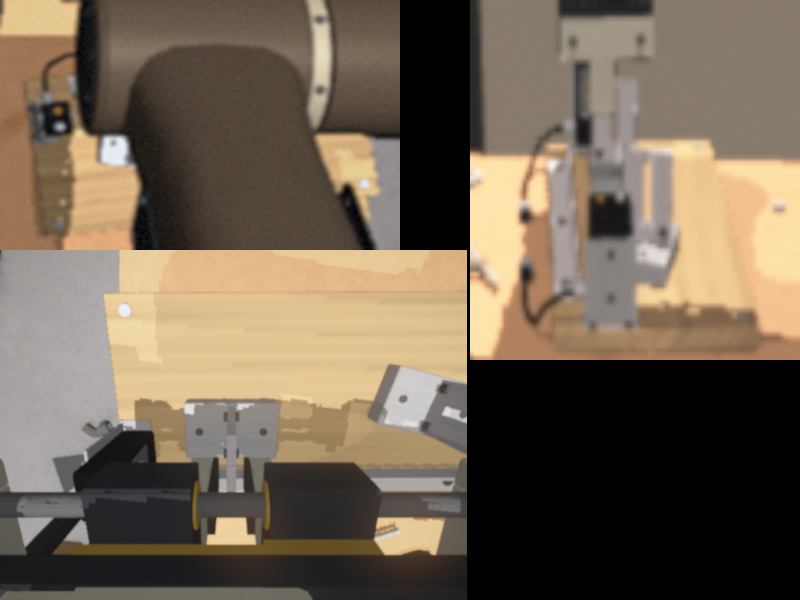

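The mosaic shows the right block square to the board, plate between the fingers at (232,450). The vertical force vanished on opening, so I'll regrip 4 mm higher and finish the slide.

Request:
apply_moves(
  targets=[
    {"travel": [0,0,-4],"roll": 0,"jaw": 15},
    {"travel": [0,0,0],"roll": 0,"jaw": 2},
    {"travel": [0,0,0],"roll": 0,"jaw": 2},
    {"travel": [0,0,0],"roll": 0,"jaw": 2},
  ],
)

```text
clock: 4.4
tool_pos: [0.5408, -0.202, 0.067]
orientation: [-180.0, 0.0, -173.4]
force: [-0.4, 0.3, 1.3]
opening: 0.005
gripper_force: 30.0
```

Request:
apply_moves(
  targets=[
    {"travel": [-2,0,0],"roll": 0,"jaw": 2},
    {"travel": [-1,0,0],"roll": 0,"jaw": 2},
    {"travel": [0,0,0],"roll": 0,"jaw": 2},
  ],
)

```text
clock: 4.7
tool_pos: [0.5421, -0.2019, 0.067]
orientation: [180.0, -0.2, -173.4]
force: [-5.8, 1.0, 8.2]
opening: 0.0043
gripper_force: 30.0
```

Request:
apply_moves(
  targets=[
    {"travel": [-1,0,0],"roll": 0,"jaw": 2},
    {"travel": [0,0,0],"roll": 0,"jaw": 2},
  ],
)

```text
clock: 4.9
tool_pos: [0.5431, -0.2018, 0.0671]
orientation: [180.0, -0.2, -173.5]
force: [-4.9, 0.4, 8.6]
opening: 0.0045
gripper_force: 30.0
```

Request:
apply_moves(
  targets=[
    {"travel": [-1,0,0],"roll": 0,"jaw": 2},
    {"travel": [-1,0,0],"roll": 0,"jaw": 2},
    {"travel": [0,0,0],"roll": 0,"jaw": 2},
  ],
)

```text
clock: 5.2
tool_pos: [0.5452, -0.2016, 0.0672]
orientation: [180.0, -0.1, -173.4]
force: [-5.4, 0.6, 9.4]
opening: 0.0046
gripper_force: 30.0
```

Request:
apply_moves(
  targets=[
    {"travel": [-1,0,0],"roll": 0,"jaw": 2},
    {"travel": [-1,0,0],"roll": 0,"jaw": 2},
    {"travel": [0,0,0],"roll": 0,"jaw": 2},
  ],
)

```text
clock: 5.5
tool_pos: [0.5473, -0.2014, 0.0672]
orientation: [-180.0, -0.1, -173.4]
force: [-5.9, 1.8, 9.9]
opening: 0.0048
gripper_force: 30.0
```

Still sliding freely (no stop yet); continue.

Request:
apply_moves(
  targets=[
    {"travel": [-1,0,0],"roll": 0,"jaw": 2},
    {"travel": [-1,0,0],"roll": 0,"jaw": 2},
    {"travel": [0,0,0],"roll": 0,"jaw": 2},
  ],
)

```text
clock: 5.8
tool_pos: [0.5494, -0.2011, 0.0672]
orientation: [-180.0, -0.1, -173.4]
force: [-5.1, 0.5, 8.5]
opening: 0.0046
gripper_force: 30.0
```

Request:
apply_moves(
  targets=[
    {"travel": [-1,0,0],"roll": 0,"jaw": 2},
    {"travel": [-1,0,0],"roll": 0,"jaw": 2},
    {"travel": [0,0,0],"roll": 0,"jaw": 2},
  ],
)

```text
clock: 6.1
tool_pos: [0.5515, -0.2009, 0.0672]
orientation: [-180.0, -0.1, -173.4]
force: [-4.9, 0.4, 8.4]
opening: 0.0047
gripper_force: 30.0
```

Request:
apply_moves(
  targets=[
    {"travel": [0,0,0],"roll": 0,"jaw": 15},
    {"travel": [0,0,0],"roll": 0,"jaw": 30},
    {"travel": [0,0,-20],"roll": 0,"jaw": 30},
    {"travel": [0,0,-30],"roll": 0,"jaw": 30},
    {"travel": [10,0,-30],"roll": 0,"jaw": 30},
    {"travel": [20,0,-10],"roll": 0,"jaw": 30},
    {"travel": [0,0,0],"roll": 0,"jaw": 30},
  ],
)

```text
clock: 6.8
tool_pos: [0.5223, -0.2043, 0.1588]
orientation: [-180.0, 0.2, -173.5]
force: [-0.1, -0.2, -0.3]
opening: 0.0301
gripper_force: 0.0
```

```bash
python3 -c "
from h import *
togo(.524,-.2036,.061,186.6)
b=ctrl.snapshot('wrist')[:,:,::-1];cv2.imwrite('pics/w2.png',cv2.resize(b[60:300,150:550],(800,480),interpolation=cv2.INTER_CUBIC))"
```

```text
t 6.8 pos [ 522.3 -204.3  158.8] psi -173.5 tool travel [-1.8  0.5 97.8] roll -0.1 F [-0.1 -0.2 -0.3] open 30.1
```

View pics/w2.png

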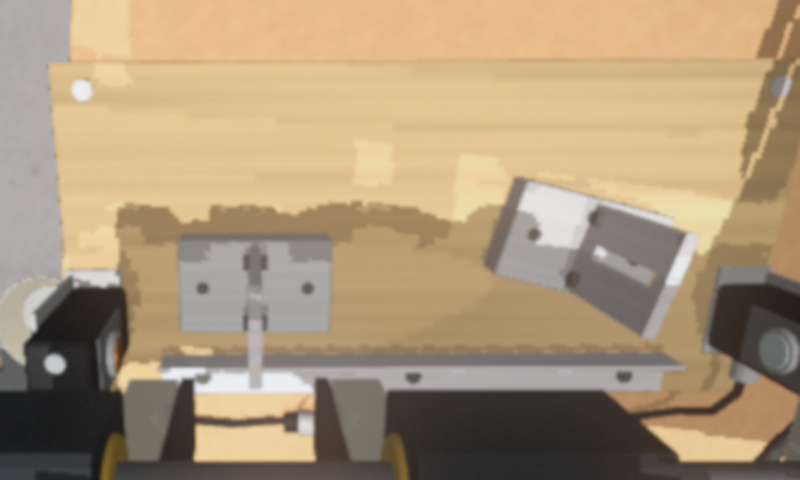

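The right block is square but the far foot edge (row 331) is still ~17 mm from the straightedge's top edge (row 368): the fingers slipped along the plate. I'll push on the plate's near edge with closed fingers instead.

```bash
cat >> h.py <<'E'
def wT():
    o=ctrl.get_obs();a=np.radians(o['orientation'][2]);c,s=np.cos(a),np.sin(a)
    T=np.eye(4);T[:3,:3]=[[c,s,0],[s,-c,0],[0,0,-1]];T[:3,3]=o['tool_pos'];return T@ctrl.calibration('wrist')['hand_eye']
E
python3 - <<'E'
from h import *
T=wT();off=np.array([150,60])
P=lambda l,z:np.array([ray('wrist',np.array(p)/2+off-.25,z,T) for p in l])
ang=lambda v:np.degrees(np.arctan2(v[1],v[0]))
se=P([(684,370),(162,371)],.033);print(se,ang(se[0]-se[1]),np.linalg.norm(se[0]-se[1]))
print('se foot',P([(660,353),(180,356)],.015))
yb=(se[0]-se[1]);yb/=np.linalg.norm(yb);xb=np.array([yb[1],-yb[0]])
org=se.mean(0)-58e-3*xb;print('beam',org+36e-3*xb,xb)
for l in([(180,238),(181,331),(330,331),(330,236)],[(516,178),(487,267),(646,337),(695,236)]):
    q=P(l,.033);v=q[2]+q[3]-q[0]-q[1];cc=q.mean(0);print(q,cc,ang(v),np.linalg.norm(v)/2,'board',(cc-org)@xb,(cc-org)@yb)
    if l[0][0]==180: p=cc-xb*.0355;togo(p[0],p[1],.062,186.6)
E
```

```text
[[ 0.54655519  0.00217403]
 [ 0.57482956 -0.24133285]] 96.62313809325958 0.24514289972387746
se foot [[ 0.54522961  0.00081205]
 [ 0.57370239 -0.23482851]]
beam [ 0.5388392  -0.12211685] [0.99332627 0.1153383 ]
[[ 0.51050899 -0.23815186]
 [ 0.55396037 -0.23411272]
 [ 0.54617392 -0.16585162]
 [ 0.50208929 -0.17234336]] [ 0.52818314 -0.20261489] 96.89239694542863 0.06752276673253607 board 0.016130554010325183 -0.07873176247268669
t 6.85 pos [ 522.7 -204.2  157.7] psi -173.5 tool travel [29.8  0.8 95.7] roll -0.1 F [ 0.4  0.6 -0.7] open 30.1
[[ 0.46781198 -0.09633436]
 [ 0.50808779 -0.10036158]
 [ 0.53251937 -0.02017934]
 [ 0.48377324 -0.01193591]] [ 0.49804809 -0.0572028 ] 76.21052212856206 0.0847324976279802 board 0.002968202270377881 0.06918561098190279
```

Request:
apply_moves(
  targets=[
    {"travel": [15,1,0],"roll": 0,"jaw": 10},
    {"travel": [15,0,0],"roll": 0,"jaw": 0},
    {"travel": [0,0,25],"roll": 0,"jaw": 0},
    {"travel": [0,0,30],"roll": 0,"jaw": 0},
    {"travel": [0,0,28],"roll": 0,"jaw": 0},
    {"travel": [0,0,12],"roll": 0,"jaw": 0},
    {"travel": [0,0,0],"roll": 0,"jaw": 0},
    {"travel": [0,0,0],"roll": 0,"jaw": 0},
  ],
)

```text
clock: 7.65
tool_pos: [0.4932, -0.2067, 0.0624]
orientation: [-180.0, 0.0, -173.4]
force: [0.1, 0.7, -0.1]
opening: 0.0006
gripper_force: 0.0
```

Request:
apply_moves(
  targets=[
    {"travel": [-3,0,0],"roll": 0,"jaw": 0},
    {"travel": [-3,0,0],"roll": 0,"jaw": 0},
    {"travel": [-3,0,0],"roll": 0,"jaw": 0},
    {"travel": [-3,0,0],"roll": 0,"jaw": 0},
    {"travel": [-3,0,0],"roll": 0,"jaw": 0},
    {"travel": [-2,0,0],"roll": 0,"jaw": 0},
    {"travel": [-2,0,0],"roll": 0,"jaw": 0},
    {"travel": [0,0,0],"roll": 0,"jaw": 0},
  ],
)

```text
clock: 8.45
tool_pos: [0.512, -0.2044, 0.0617]
orientation: [-180.0, 0.0, -173.4]
force: [-1.8, 0.5, 1.6]
opening: 0.0003
gripper_force: 1.1
```

Pushing with about 1.8 N of drag. Continuing to the stop.

Request:
apply_moves(
  targets=[
    {"travel": [-2,0,0],"roll": 0,"jaw": 0},
    {"travel": [-2,0,0],"roll": 0,"jaw": 0},
    {"travel": [-1,0,0],"roll": 0,"jaw": 0},
    {"travel": [0,0,0],"roll": 0,"jaw": 0},
  ],
)

```text
clock: 8.85
tool_pos: [0.5169, -0.2038, 0.0618]
orientation: [-180.0, 0.0, -173.4]
force: [-1.9, -1.0, 2.5]
opening: 0.0006
gripper_force: 1.2
```

Request:
apply_moves(
  targets=[
    {"travel": [-1,0,0],"roll": 0,"jaw": 0},
    {"travel": [-1,0,0],"roll": 0,"jaw": 0},
    {"travel": [0,0,0],"roll": 0,"jaw": 0},
  ],
)

```text
clock: 9.15
tool_pos: [0.5189, -0.2036, 0.0618]
orientation: [-180.0, 0.0, -173.4]
force: [-1.6, -0.6, 2.5]
opening: 0.0005
gripper_force: 1.2
```

Request:
apply_moves(
  targets=[
    {"travel": [-1,0,0],"roll": 0,"jaw": 0},
    {"travel": [-1,0,0],"roll": 0,"jaw": 0},
    {"travel": [0,0,0],"roll": 0,"jaw": 0},
  ],
)

```text
clock: 9.45
tool_pos: [0.5209, -0.2033, 0.0618]
orientation: [-180.0, 0.0, -173.4]
force: [-0.7, -0.6, 2.4]
opening: 0.0001
gripper_force: 1.2
```

Request:
apply_moves(
  targets=[
    {"travel": [-1,0,0],"roll": 0,"jaw": 0},
    {"travel": [-1,0,0],"roll": 0,"jaw": 0},
    {"travel": [0,0,0],"roll": 0,"jaw": 0},
  ],
)

```text
clock: 9.75
tool_pos: [0.5229, -0.2031, 0.0618]
orientation: [-180.0, 0.0, -173.4]
force: [-1.6, -0.5, 2.3]
opening: 0.0004
gripper_force: 1.2
```

```bash
python3 -c "
from h import *
togo(.524,-.2036,.061,186.6)
c=np.zeros((400,800,3),np.uint8)
b=ctrl.snapshot('wrist')[:,:,::-1];c[:,:467]=cv2.resize(b[:350,100:508],(467,400))
s=ctrl.snapshot('side')[130:230,280:363,::-1];c[:,468:]=cv2.resize(s,(332,400),interpolation=cv2.INTER_CUBIC)
cv2.imwrite('pics/m2.png',c)"
```

```text
t 9.75 pos [ 522.9 -203.1   61.8] psi -173.4 tool travel [-1.  -0.6  0.8] roll -0.0 F [-1.6 -0.5  2.3] open 0.4
```

View pics/m2.png

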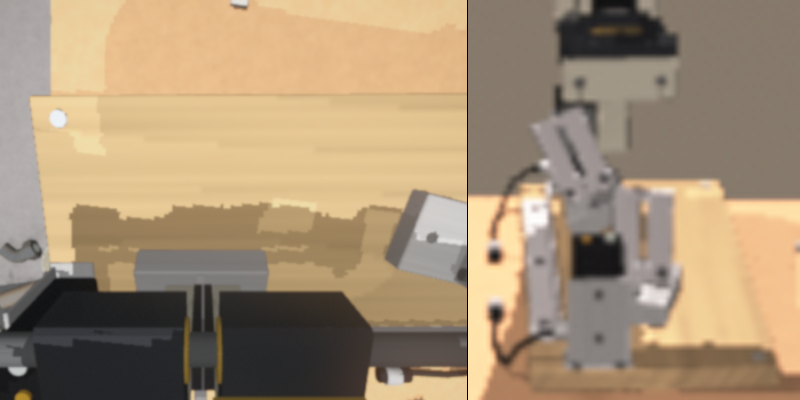

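The side view shows the right block tipped forward over the stop, so it has reached the straightedge and leans on it. I'll back off slowly and let it settle down again.

Request:
apply_moves(
  targets=[
    {"travel": [1.5,0,0],"roll": 0,"jaw": 0},
    {"travel": [1.5,0,0],"roll": 0,"jaw": 0},
    {"travel": [1.5,0,0],"roll": 0,"jaw": 0},
    {"travel": [1.5,0,0],"roll": 0,"jaw": 0},
    {"travel": [1.5,0,0],"roll": 0,"jaw": 0},
    {"travel": [1.5,0,0],"roll": 0,"jaw": 0},
    {"travel": [1.5,0,0],"roll": 0,"jaw": 0},
    {"travel": [1.5,0,0],"roll": 0,"jaw": 0},
    {"travel": [2,0,0],"roll": 0,"jaw": 0},
    {"travel": [2,0,0],"roll": 0,"jaw": 0},
  ],
)

```text
clock: 10.85
tool_pos: [0.5065, -0.205, 0.0617]
orientation: [180.0, -0.0, -173.4]
force: [-0.6, -0.8, 0.3]
opening: 0.0004
gripper_force: 0.4
```

Request:
apply_moves(
  targets=[
    {"travel": [2,0,0],"roll": 0,"jaw": 0},
    {"travel": [2,0,0],"roll": 0,"jaw": 0},
    {"travel": [3,0,0],"roll": 0,"jaw": 0},
    {"travel": [3,0,0],"roll": 0,"jaw": 0},
    {"travel": [3,0,0],"roll": 0,"jaw": 0},
    {"travel": [0,0,-30],"roll": 0,"jaw": 0},
    {"travel": [0,0,-30],"roll": 0,"jaw": 0},
    {"travel": [0,0,-35],"roll": 0,"jaw": 20},
    {"travel": [0,0,0],"roll": 0,"jaw": 30},
  ],
)

```text
clock: 11.75
tool_pos: [0.4968, -0.2071, 0.1619]
orientation: [-179.8, 0.5, -173.4]
force: [-0.2, -0.2, 0.0]
opening: 0.0114
gripper_force: 0.0
```

```bash
python3 -c "
from h import *
togo(.524,-.2036,.061,186.6)
c=np.zeros((480,800,3),np.uint8)
b=ctrl.snapshot('wrist')[:,:,::-1];cv2.imwrite('pics/w3raw.png',b);c[:,:500]=cv2.resize(b[60:300,190:440],(500,480),interpolation=cv2.INTER_CUBIC)
s=ctrl.snapshot('side')[130:230,300:362,::-1];c[:,501:]=cv2.resize(s,(299,480),interpolation=cv2.INTER_CUBIC)
cv2.imwrite('pics/m3.png',c)"
```

```text
t 11.75 pos [ 496.8 -207.1  161.9] psi -173.4 tool travel [-27.4   0.3 100.9] roll 0.0 F [-0.2 -0.2  0. ] open 11.4
```

View pics/m3.png

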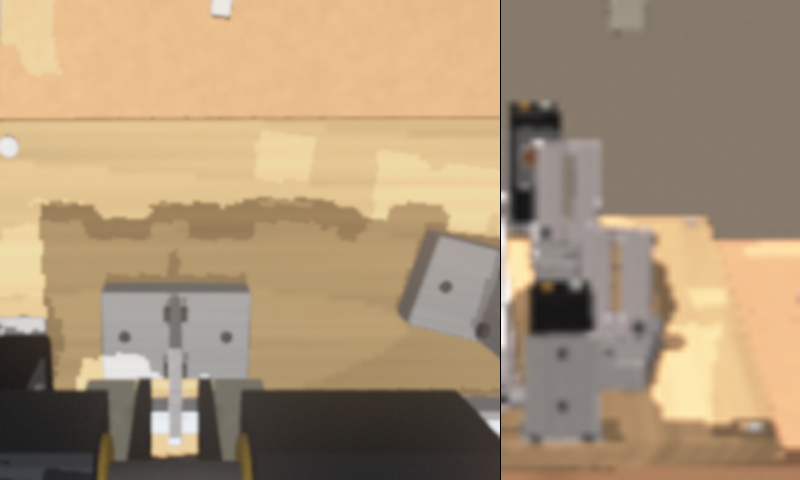

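The right block now stands upright and square (foot 103–249, near top edge at row 291). I'll work out its position numerically.

```bash
python3 - <<'E'
from h import *
T=wT();off=np.array([190,60])
P=lambda l,z:np.array([ray('wrist',np.array(p)/2+off-.25,z,T) for p in l])
xb=np.array([.9933,.1153]);yb=np.array([-.1153,.9933]);org=np.array([.5388,-.1221])-.036*xb
for l,z in(([(103,291),(249,291)],.033),([(103,283),(249,283)],.015),([(0,119),(500,118)],.015)):
    q=P(l,z);print(z,(q-org)@xb,(q-org)@yb)
# earlier w2 picture board near edge: board x should be -80
g=cv2.cvtColor(cv2.imread('pics/w3raw.png'),cv2.COLOR_BGR2GRAY)
print(g[190:215,255],g[190:215,300])
E
```

```text
0.033 [-0.00945988 -0.00934903] [-0.11041816 -0.04429653]
0.015 [-0.00820895 -0.00809243] [-0.11225503 -0.04234516]
0.015 [-0.08424014 -0.08434102] [-0.15579551  0.06736625]
[155 156 157 157 158 157 156 153 142 134 129 118 110 109 110 120 146 163
 168 168 169 169 168 169 169] [157 157 157 158 158 157 154 142 134 132 129 121 114 110 111 119 144 162
 169 169 169 168 169 168 168]
```

The block only tipped in place; its centre is still at board x ≈ 16–17 mm. New approach: grip the plate, lift the block 3 mm, carry it to the straightedge and set it down. The grip slips gently at the stop, so the block should end flush.

Request:
apply_moves(
  targets=[
    {"travel": [-16,1,0],"roll": 0,"jaw": 30},
    {"travel": [-16,1,0],"roll": 0,"jaw": 30},
    {"travel": [0,0,30],"roll": 0,"jaw": 30},
    {"travel": [0,0,30],"roll": 0,"jaw": 30},
    {"travel": [0,0,20],"roll": 0,"jaw": 30},
    {"travel": [0,0,10],"roll": 0,"jaw": 30},
    {"travel": [0,0,0],"roll": 0,"jaw": 30},
  ],
)

```text
clock: 12.55
tool_pos: [0.5249, -0.2006, 0.0647]
orientation: [180.0, -0.2, -173.4]
force: [-0.1, -0.5, 0.3]
opening: 0.0303
gripper_force: 0.0
```

Request:
apply_moves(
  targets=[
    {"travel": [0,0,0],"roll": 0,"jaw": 15},
    {"travel": [0,0,0],"roll": 0,"jaw": 2},
    {"travel": [0,0,0],"roll": 0,"jaw": 2},
    {"travel": [0,0,0],"roll": 0,"jaw": 2},
    {"travel": [0,0,0],"roll": 0,"jaw": 2},
  ],
)

```text
clock: 13.05
tool_pos: [0.5251, -0.2007, 0.0669]
orientation: [180.0, 0.0, -173.5]
force: [-1.4, -2.0, 2.2]
opening: 0.0046
gripper_force: 30.0
```

Request:
apply_moves(
  targets=[
    {"travel": [0,0,-2],"roll": 0,"jaw": 2},
    {"travel": [0,0,-2],"roll": 0,"jaw": 2},
    {"travel": [0,0,0],"roll": 0,"jaw": 2},
    {"travel": [0,0,0],"roll": 0,"jaw": 2},
  ],
)

```text
clock: 13.45
tool_pos: [0.5253, -0.2007, 0.0707]
orientation: [180.0, -0.0, -173.5]
force: [1.2, 0.1, -3.1]
opening: 0.0049
gripper_force: 30.0
```

Fz is −3.1 N, so the block hangs in the fingers. Carrying it to the straightedge.

Request:
apply_moves(
  targets=[
    {"travel": [-2,0,0],"roll": 0,"jaw": 2},
    {"travel": [-3,0,0],"roll": 0,"jaw": 2},
    {"travel": [-3,0,0],"roll": 0,"jaw": 2},
    {"travel": [-3,0,0],"roll": 0,"jaw": 2},
    {"travel": [-3,0,0],"roll": 0,"jaw": 2},
    {"travel": [-1,0,0],"roll": 0,"jaw": 2},
    {"travel": [0,0,0],"roll": 0,"jaw": 2},
  ],
)

```text
clock: 14.15
tool_pos: [0.5404, -0.199, 0.0707]
orientation: [180.0, -0.0, -173.4]
force: [-0.4, -0.6, -3.4]
opening: 0.0047
gripper_force: 30.0
```

Request:
apply_moves(
  targets=[
    {"travel": [-1,0,0],"roll": 0,"jaw": 2},
    {"travel": [-1,0,0],"roll": 0,"jaw": 2},
    {"travel": [0,0,0],"roll": 0,"jaw": 2},
  ],
)

```text
clock: 14.45
tool_pos: [0.5424, -0.1989, 0.0708]
orientation: [-180.0, 0.0, -173.4]
force: [-0.2, -0.2, -3.4]
opening: 0.0049
gripper_force: 30.0
```

Request:
apply_moves(
  targets=[
    {"travel": [-1,0,0],"roll": 0,"jaw": 2},
    {"travel": [-1,0,0],"roll": 0,"jaw": 2},
    {"travel": [0,0,0],"roll": 0,"jaw": 2},
  ],
)

```text
clock: 14.75
tool_pos: [0.5436, -0.1987, 0.0706]
orientation: [180.0, -0.1, -173.5]
force: [-2.2, -0.2, -2.3]
opening: 0.0047
gripper_force: 30.0
```

Request:
apply_moves(
  targets=[
    {"travel": [-1,0,0],"roll": 0,"jaw": 2},
    {"travel": [-1,0,0],"roll": 0,"jaw": 2},
    {"travel": [0,0,0],"roll": 0,"jaw": 2},
  ],
)

```text
clock: 15.05
tool_pos: [0.5449, -0.1985, 0.0704]
orientation: [180.0, -0.2, -173.5]
force: [-5.2, -1.5, -1.9]
opening: 0.0044
gripper_force: 30.0
```

Contact. Set down under light press and release.

Request:
apply_moves(
  targets=[
    {"travel": [-1,0,0],"roll": 0,"jaw": 2},
    {"travel": [1,0,1],"roll": 0,"jaw": 2},
    {"travel": [0,0,2],"roll": 0,"jaw": 2},
    {"travel": [0,0,1.5],"roll": 0,"jaw": 2},
    {"travel": [0,0,0],"roll": 0,"jaw": 2},
  ],
)

```text
clock: 15.55
tool_pos: [0.5455, -0.1985, 0.0676]
orientation: [-180.0, -0.1, -173.4]
force: [-9.7, 2.6, 13.5]
opening: 0.0049
gripper_force: 30.0
```

Request:
apply_moves(
  targets=[
    {"travel": [0,0,0],"roll": 0,"jaw": 10},
    {"travel": [0,0,0],"roll": 0,"jaw": 30},
    {"travel": [0,0,0],"roll": 0,"jaw": 30},
    {"travel": [0,0,-30],"roll": 0,"jaw": 30},
    {"travel": [0,0,-30],"roll": 0,"jaw": 30},
    {"travel": [20,0,-30],"roll": 0,"jaw": 30},
    {"travel": [25,20,0],"roll": 0,"jaw": 30},
    {"travel": [0,0,0],"roll": 0,"jaw": 30},
    {"travel": [0,0,0],"roll": 0,"jaw": 30},
  ],
)

```text
clock: 16.45
tool_pos: [0.4997, -0.1835, 0.1569]
orientation: [-180.0, 0.1, -173.4]
force: [0.1, 0.6, 0.2]
opening: 0.0302
gripper_force: 0.0
```

```bash
python3 -c "
from h import *
togo(.494,-.0585,.15,173)
b=ctrl.snapshot('wrist')[:,:,::-1];cv2.imwrite('pics/w4raw.png',b)
o=ctrl.get_obs();np.save('T4.npy',wT())
g=cv2.cvtColor(b,cv2.COLOR_BGR2GRAY)
for u in (225,230,285,290,360,400): print(u,g[205:290:2,u])
"
```

```text
t 16.45 pos [ 499.7 -183.5  156.9] psi -173.4 tool travel [ -8.7 124.8   6.9] roll 13.6 F [0.1 0.6 0.2] open 30.2
225 [160 159 156 135 131 110 103 115 157 163 163 164 164 164 163 162 160 161
 160 159 160 160 142 113 111 111 111 110 110 110 111 112 115 111 110 109
 109 109 109 108 109 109 103]
230 [160 160 156 137 131 111 104 115 158 163 164 164 164 165 164 162 159 128
  87  85 135 173 176 114 111 112 111 110 111 110 109 110 111 112 113 111
 109 106 101  93  79  67  51]
285 [159 159 159 145 131 112 107 121 161 166 166 166 164 167 166 164 164 164
 156 156 163 163 161 176 221 224 224 224 222 178 230 231 234 234 234 220
 209 208 197 146 132 169 181]
290 [158 159 151 139 131 112 108 122 161 166 166 165 165 167 166 165 164 166
 165 164 164 162 162 205 222 223 223 222 220 178 229 229 234 234 234 221
 209 208 207 174 130 135 129]
360 [149 148 149 152 155 159 160 160 159 161 158 155 153 152 151 145 142 142
 144 144 143 142 144 142 120  72  53  51  51  51  50  49  49  49  49  46
  47  45  45  44  44  46  48]
400 [158 159 157 157 156 157 158 160 157 160 152 145 146 146 147 147 145 144
 147 146 146 145 146 134 119  69  47  47  46  44  44  43  42  41  40  39
  39  38  37  38  37  39  40]
```

```bash
python3 - <<'E'
from h import *
T=np.load('T4.npy');g=cv2.cvtColor(cv2.imread('pics/w4raw.png'),cv2.COLOR_BGR2GRAY).astype(float)
xb=np.array([.9933,.1153]);yb=np.array([-.1153,.9933]);org=np.array([.5388,-.1221])-.036*xb
def edge(u,a,b,s):
    d=np.diff(g[a:b,u-1:u+2].mean(1))*s;return a+d.argmax()+.5
for us in((218,225,270,280,290),):
    v=[edge(u,212,228,1) for u in us];q=np.array([ray('wrist',(u,w),.033,T) for u,w in zip(us,v)]);print(v,np.round((q-org)@xb,4))
print([int(g[257:270,u].argmin()+257) for u in(275,280,285,290)])
for v in (225,235): print('cols',np.where(np.abs(np.diff(g[v]))>18)[0])
r=g[60:140,:]; 
v=[edge(u,60,180,-1) for u in(200,300,400)];print('board edge?',v,[(ray('wrist',(u,w),.015,T)-org)@xb for u,w in zip((200,300,400),v)])
E
```

```text
[np.float64(220.5), np.float64(219.5), np.float64(219.5), np.float64(219.5), np.float64(219.5)] [0.013  0.012  0.0121 0.0121 0.0121]
[263, 263, 263, 263]
cols [152 153 154 187 188 196 210 211 404 405 441 447 448 480 481]
cols [143 144 188 189 190 203 209 210 443 444 478 479]
board edge? [np.float64(113.5), np.float64(166.5), np.float64(161.5)] [np.float64(-0.08086471348932715), np.float64(-0.03356110722118028), np.float64(-0.038114145757237726)]
```

The right block is flush: there is only a thin seam line at row 263, and the near edge is parallel to the board. Now the left block.

Request:
apply_moves(
  targets=[
    {"travel": [-2,30,0],"roll": 0,"jaw": 50},
    {"travel": [-2,30,0],"roll": 0,"jaw": 50},
    {"travel": [-2,30,0],"roll": 0,"jaw": 50},
    {"travel": [-1,34,0],"roll": 0,"jaw": 50},
    {"travel": [0,0,0],"roll": 7,"jaw": 50},
    {"travel": [0,0,0],"roll": 6.6,"jaw": 50},
    {"travel": [0,0,0],"roll": 0,"jaw": 50},
    {"travel": [0,0,0],"roll": 0,"jaw": 50},
  ],
)

```text
clock: 17.3
tool_pos: [0.4925, -0.0597, 0.1558]
orientation: [-180.0, -0.0, 173.1]
force: [-0.1, 0.1, -0.4]
opening: 0.0499
gripper_force: 0.0
```

```bash
python3 - <<'E'
from h import *
togo(.494,-.058,.066,173)
T=wT();b=ctrl.snapshot('wrist')[:,:,::-1];cv2.imwrite('pics/w5raw.png',b);np.save('T5.npy',T)
c=b[90:330,150:450];cv2.imwrite('pics/w5.png',cv2.resize(c,(750,600),interpolation=cv2.INTER_CUBIC))
E
```

```text
t 17.3 pos [492.5 -59.7 155.8] psi 173.1 tool travel [-1.2  1.9 89.8] roll 0.1 F [-0.1  0.1 -0.4] open 49.9
```

View pics/w5.png

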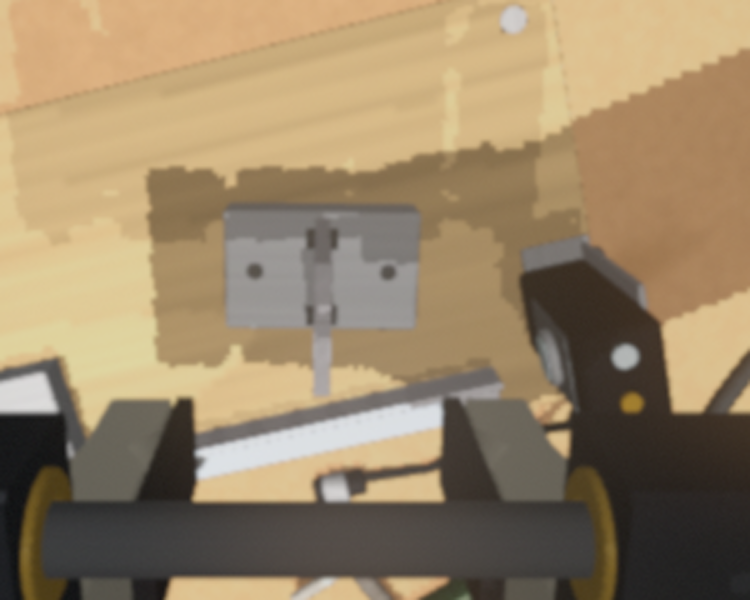

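The last view shows the left block aligned with the fingers: foot (224–420, 212–327), plate at column 320, jaw centre about 318. Descend, grip and lift.

Request:
apply_moves(
  targets=[
    {"travel": [-1,0,30],"roll": 0,"jaw": 40},
    {"travel": [0,0,30],"roll": 0,"jaw": 30},
    {"travel": [0,0,20],"roll": 0,"jaw": 20},
    {"travel": [0,0,9],"roll": 0,"jaw": 20},
    {"travel": [0,0,0],"roll": 0,"jaw": 2},
    {"travel": [0,0,0],"roll": 0,"jaw": 2},
    {"travel": [0,0,0],"roll": 0,"jaw": 2},
    {"travel": [0,0,0],"roll": 0,"jaw": 2},
    {"travel": [0,0,-2],"roll": 0,"jaw": 2},
    {"travel": [0,0,-2],"roll": 0,"jaw": 2},
  ],
)

```text
clock: 18.35
tool_pos: [0.4929, -0.0598, 0.0716]
orientation: [180.0, 0.0, 173.0]
force: [-0.4, -0.6, -2.5]
opening: 0.0046
gripper_force: 30.0
```

Request:
apply_moves(
  targets=[
    {"travel": [0,0,0],"roll": -4,"jaw": 2},
    {"travel": [0,0,0],"roll": -5,"jaw": 2},
    {"travel": [0,0,0],"roll": -4.5,"jaw": 2},
    {"travel": [0,0,0],"roll": 0,"jaw": 2},
  ],
)

```text
clock: 18.75
tool_pos: [0.493, -0.0598, 0.0714]
orientation: [180.0, 0.0, -173.5]
force: [-0.5, -0.2, -2.0]
opening: 0.0045
gripper_force: 30.0
```

Request:
apply_moves(
  targets=[
    {"travel": [-2,0,0],"roll": 0,"jaw": 2},
    {"travel": [-4,0,0],"roll": 0,"jaw": 2},
    {"travel": [-4,0,0],"roll": 0,"jaw": 2},
    {"travel": [-4,0,0],"roll": 0,"jaw": 2},
    {"travel": [-4,0,0],"roll": 0,"jaw": 2},
    {"travel": [-4,0,0],"roll": 0,"jaw": 2},
    {"travel": [-3,0,0],"roll": 0,"jaw": 2},
    {"travel": [-2,0,0],"roll": 0,"jaw": 2},
    {"travel": [0,0,0],"roll": 0,"jaw": 2},
  ],
)

```text
clock: 19.65
tool_pos: [0.5201, -0.0567, 0.0712]
orientation: [-180.0, -0.0, -173.6]
force: [0.0, -0.4, -2.5]
opening: 0.005
gripper_force: 30.0
```

Request:
apply_moves(
  targets=[
    {"travel": [-1,0,0],"roll": 0,"jaw": 2},
    {"travel": [-1,0,0],"roll": 0,"jaw": 2},
    {"travel": [-1,0,0],"roll": 0,"jaw": 2},
    {"travel": [0,0,0],"roll": 0,"jaw": 2},
  ],
)

```text
clock: 20.05
tool_pos: [0.523, -0.0564, 0.0713]
orientation: [-180.0, 0.0, -173.5]
force: [-0.1, -0.5, -1.6]
opening: 0.0049
gripper_force: 30.0
```

Request:
apply_moves(
  targets=[
    {"travel": [-1,0,0],"roll": 0,"jaw": 2},
    {"travel": [-1,0,0],"roll": 0,"jaw": 2},
    {"travel": [0,0,0],"roll": 0,"jaw": 2},
  ],
)

```text
clock: 20.35
tool_pos: [0.525, -0.0562, 0.0713]
orientation: [-180.0, 0.0, -173.5]
force: [0.5, -0.1, -2.1]
opening: 0.0047
gripper_force: 30.0
```

Request:
apply_moves(
  targets=[
    {"travel": [-1,0,0],"roll": 0,"jaw": 2},
    {"travel": [-1,0,0],"roll": 0,"jaw": 2},
    {"travel": [0,0,0],"roll": 0,"jaw": 2},
  ],
)

```text
clock: 20.65
tool_pos: [0.527, -0.0559, 0.0713]
orientation: [-180.0, 0.0, -173.5]
force: [0.0, -0.1, -2.9]
opening: 0.0047
gripper_force: 30.0
```

Request:
apply_moves(
  targets=[
    {"travel": [-1,0,0],"roll": 0,"jaw": 2},
    {"travel": [-1,0,0],"roll": 0,"jaw": 2},
    {"travel": [0,0,0],"roll": 0,"jaw": 2},
  ],
)

```text
clock: 20.95
tool_pos: [0.529, -0.0557, 0.0712]
orientation: [180.0, 0.0, -173.5]
force: [-0.7, 0.7, -2.3]
opening: 0.0046
gripper_force: 30.0
```

Request:
apply_moves(
  targets=[
    {"travel": [-1,0,0],"roll": 0,"jaw": 2},
    {"travel": [-1,0,0],"roll": 0,"jaw": 2},
    {"travel": [0,0,0],"roll": 0,"jaw": 2},
  ],
)

```text
clock: 21.25
tool_pos: [0.53, -0.0557, 0.071]
orientation: [-180.0, -0.1, -173.6]
force: [-2.7, -0.7, -0.8]
opening: 0.0048
gripper_force: 30.0
```

Contact. Press as before, set down and release.

Request:
apply_moves(
  targets=[
    {"travel": [-1,0,0],"roll": 0,"jaw": 2},
    {"travel": [-1.5,0,0],"roll": 0,"jaw": 2},
    {"travel": [1,0,1],"roll": 0,"jaw": 2},
    {"travel": [0,0,2],"roll": 0,"jaw": 2},
    {"travel": [0,0,1.5],"roll": 0,"jaw": 2},
    {"travel": [0,0,0],"roll": 0,"jaw": 2},
  ],
)

```text
clock: 21.85
tool_pos: [0.5322, -0.0554, 0.0686]
orientation: [-180.0, 0.0, -173.5]
force: [-11.7, 1.3, 19.2]
opening: 0.0044
gripper_force: 30.0
```

Request:
apply_moves(
  targets=[
    {"travel": [0,0,0],"roll": 0,"jaw": 10},
    {"travel": [0,0,0],"roll": 0,"jaw": 30},
    {"travel": [0,0,0],"roll": 0,"jaw": 30},
    {"travel": [0,0,-30],"roll": 0,"jaw": 30},
    {"travel": [0,0,-30],"roll": 0,"jaw": 30},
    {"travel": [20,0,-30],"roll": 0,"jaw": 50},
    {"travel": [40,-30,0],"roll": 0,"jaw": 60},
    {"travel": [20,-40,0],"roll": 0,"jaw": 60},
    {"travel": [0,0,0],"roll": 0,"jaw": 60},
    {"travel": [0,0,0],"roll": 0,"jaw": 60},
  ],
)

```text
clock: 22.85
tool_pos: [0.4609, -0.1347, 0.1571]
orientation: [-180.0, 0.1, -173.7]
force: [0.5, -0.1, 1.1]
opening: 0.0591
gripper_force: 0.0
```

```bash
python3 - <<'E'
from h import *
togo(.4842,.2873,.15,114.4)
T=wT();b=ctrl.snapshot('wrist')[:,:,::-1];cv2.imwrite('pics/w6raw.png',b);np.save('T6.npy',T)
xb=np.array([.9933,.1153]);yb=np.array([-.1153,.9933]);org=np.array([.5388,-.1221])-.036*xb
R=T[:3,:3];K=ctrl.calibration('wrist')['K']
def px(bx,by,z):
    w=np.r_[org+bx*xb+by*yb,z];p=K@(R.T@(w-T[:3,3]));return p[:2]/p[2]
g=cv2.cvtColor(b,cv2.COLOR_BGR2GRAY).astype(int)
# sample along board x in rectified rows (1 mm) at z=.033
for by in(-105,-95,-60,-50,0,48,58,90,100):
    s=[]
    for bx in range(4,76,2):
        u,v=np.round(px(bx/1e3,by/1e3,.033)).astype(int)
        s.append(g[v,u] if 0<=v<420 and 0<=u<560 else -1)
    print(by,*s)
E
```

```text
t 22.85 pos [ 460.9 -134.7  157.1] psi -173.7 tool travel [-69.7 416.8   7.1] roll 71.9 F [ 0.5 -0.1  1.1] open 59.1
-105 195 155 99 84 161 203 204 205 206 207 206 198 181 120 93 92 93 92 92 93 92 92 92 87 46 42 43 49 52 54 54 56 56 57 57 56
-95 177 107 85 91 164 189 157 108 93 94 93 93 93 92 93 93 92 93 92 93 93 92 92 86 46 42 45 48 52 54 54 57 56 58 57 58
-60 162 92 57 45 55 52 50 43 43 40 87 83 66 65 55 48 45 39 40 88 95 139 174 181 142 48 50 54 55 58 58 59 59 61 60 61
-50 176 106 92 100 175 208 207 208 206 206 209 207 204 190 130 133 178 201 201 201 200 201 203 192 149 53 52 56 58 60 60 60 61 62 62 62
0 181 197 198 197 198 198 196 193 193 194 195 193 191 192 193 191 188 183 184 184 170 137 104 103 82 64 66 68 69 70 70 72 72 72 71 71
48 109 95 89 94 122 142 141 143 142 143 143 141 141 185 197 196 198 200 198 197 198 198 201 198 147 63 62 65 67 69 69 71 70 71 70 70
58 107 90 78 56 51 51 50 51 50 50 49 49 49 48 49 48 48 47 47 48 48 47 47 47 53 59 60 62 65 66 68 68 68 69 69 69
90 104 88 88 91 124 139 136 124 104 95 95 94 95 95 94 94 94 93 93 94 93 93 93 92 70 51 52 55 57 60 60 62 61 63 63 61
100 132 134 134 124 127 137 136 136 139 139 140 179 191 191 154 94 93 92 92 93 93 92 92 92 70 53 50 53 56 58 58 59 62 61 60 61
```

Both near edges lie at the same board x (≈11.5–12 mm in this frame) at both ends, so the blocks are square and in line. Now over to the stand.

Request:
apply_moves(
  targets=[
    {"travel": [-7,30,-3],"roll": 0,"jaw": 60},
    {"travel": [-7,40,0],"roll": 0,"jaw": 70},
    {"travel": [-7,40,0],"roll": 0,"jaw": 70},
    {"travel": [-7,40,0],"roll": 0,"jaw": 70},
    {"travel": [-7,40,0],"roll": 0,"jaw": 70},
    {"travel": [-7,40,0],"roll": 0,"jaw": 70},
    {"travel": [-7,40,0],"roll": 0,"jaw": 70},
    {"travel": [-7,40,0],"roll": 0,"jaw": 70},
    {"travel": [-7,40,0],"roll": 0,"jaw": 70},
    {"travel": [-7,40,0],"roll": -6,"jaw": 70},
  ],
)

```text
clock: 23.9
tool_pos: [0.4861, 0.2648, 0.1595]
orientation: [-180.0, 0.0, -167.4]
force: [1.8, -0.9, -0.5]
opening: 0.0701
gripper_force: 0.0
```

Request:
apply_moves(
  targets=[
    {"travel": [0,0,0],"roll": -8,"jaw": 70},
    {"travel": [0,0,0],"roll": -8,"jaw": 70},
    {"travel": [0,0,0],"roll": -8,"jaw": 70},
    {"travel": [0,0,0],"roll": -8,"jaw": 70},
    {"travel": [0,0,0],"roll": -8,"jaw": 70},
    {"travel": [0,0,0],"roll": -8,"jaw": 70},
    {"travel": [0,0,0],"roll": -8,"jaw": 70},
    {"travel": [0,0,0],"roll": -8,"jaw": 70},
    {"travel": [0,0,0],"roll": -8,"jaw": 70},
    {"travel": [0,0,0],"roll": -8,"jaw": 70},
  ],
)

```text
clock: 24.9
tool_pos: [0.4863, 0.2629, 0.1593]
orientation: [180.0, -0.0, -87.1]
force: [-0.4, 0.5, 0.1]
opening: 0.0697
gripper_force: 0.0
```

```bash
python3 - <<'E'
from h import *
print(np.round(ctrl.get_obs()['joint_pos'],1))
togo(.4842,.2873,.17,-65.6)
E
```

```text
[ 48.7  11.5 -19.2   0.  -59.3 -45.8]
t 24.9 pos [486.3 262.9 159.3] psi -87.1 tool travel [-24.4   0.9 -10.7] roll -21.5 F [-0.4  0.5  0.1] open 69.7
```

Request:
apply_moves(
  targets=[
    {"travel": [0,0,-10],"roll": -7.5,"jaw": 70},
    {"travel": [0,0,-10],"roll": -7,"jaw": 70},
    {"travel": [0,0,0],"roll": -7,"jaw": 70},
    {"travel": [-30,-4,0],"roll": 0,"jaw": 70},
    {"travel": [-33,-4,0],"roll": 0,"jaw": 70},
    {"travel": [0,0,0],"roll": 0,"jaw": 70},
    {"travel": [0,0,0],"roll": 0,"jaw": 70},
  ],
)

```text
clock: 25.6
tool_pos: [0.4676, 0.3239, 0.1791]
orientation: [180.0, -0.0, -65.9]
force: [1.5, -0.0, -0.5]
opening: 0.0699
gripper_force: 0.0
```

```bash
python3 - <<'E'
from h import *
togo(.4842,.2873,.066,-65.6)
T=wT();b=ctrl.snapshot('wrist')[:,:,::-1].copy();cv2.imwrite('pics/w7raw.png',b);np.save('T7.npy',T)
K=ctrl.calibration('wrist')['K']
p=K@(T[:3,:3].T@(np.array([.4842,.2873,.093])-T[:3,3]));print('expected px',p[:2]/p[2])
hsv=cv2.cvtColor(b,cv2.COLOR_BGR2HSV)
m=((hsv[...,1]<60)&(hsv[...,2]>110)).astype(np.uint8)
for c in cv2.findContours(m,cv2.RETR_EXTERNAL,cv2.CHAIN_APPROX_SIMPLE)[0]:
    if cv2.contourArea(c)>300: print(cv2.boundingRect(c),cv2.contourArea(c),cv2.minAreaRect(c),cv2.approxPolyDP(c,4,True)[:,0].tolist())
br=((hsv[...,0]<20)&(hsv[...,1]>90)&(hsv[...,2]<110)&(hsv[...,2]>20)).astype(np.uint8)
br=cv2.morphologyEx(br,cv2.MORPH_CLOSE,np.ones((25,25)))
c=max(cv2.findContours(br,cv2.RETR_EXTERNAL,cv2.CHAIN_APPROX_SIMPLE)[0],key=cv2.contourArea);print(cv2.minAreaRect(c),cv2.approxPolyDP(c,6,True)[:,0].tolist())
E
```

```text
t 25.6 pos [467.6 323.9 179.1] psi -65.9 tool travel [ 40.2  -0.2 113.1] roll -0.3 F [ 1.5 -0.  -0.5] open 69.9
expected px [278.15052529 158.90832048]
(261, 205, 35, 29) 875.0 ((278.0, 219.0), (34.0, 28.0), 0.0) [[293, 205], [263, 206], [261, 231], [293, 232]]
(426, 153, 134, 116) 9952.0 ((497.2091064453125, 208.03097534179688), (131.68785095214844, 108.73049926757812), 6.182929992675781) [[490, 153], [426, 255], [522, 254], [546, 268], [551, 252], [559, 249], [559, 168]]
(256, 137, 42, 40) 1308.5 ((276.5, 156.5), (39.0, 41.0), 90.0) [[291, 137], [291, 144], [262, 144], [261, 138], [256, 146], [258, 176], [296, 175], [297, 148]]
(256, 68, 40, 34) 1258.0 ((275.5, 84.5), (33.0, 39.0), 90.0) [[256, 70], [257, 100], [295, 100], [295, 69]]
(411, 43, 99, 80) 734.0 ((459.7439270019531, 82.67790222167969), (7.6475830078125, 125.25172424316406), 51.51980209350586) [[509, 44], [501, 45], [411, 122]]
((364.5, 311.0), (110.0, 389.0), 90.0) [[559, 347], [439, 347], [432, 258], [415, 256], [410, 289], [425, 295], [415, 352], [371, 353], [360, 322], [361, 354], [258, 354], [262, 321], [239, 321], [255, 322], [254, 354], [181, 366], [180, 341], [180, 365], [170, 366], [559, 366]]
```

The glass top is at (256–297, 146–176), within 2 px of where I expected it and aligned with the jaw.

```bash
python3 - <<'E'
from h import *
p=ray('wrist',np.array([276.6,161.3]),.093,np.load('T7.npy'));print(p);togo((p[0]+.4842)/2,(p[1]+.2873)/2,.066,-65.6)
E
```

```text
[0.48453074 0.28943324]
t 25.65 pos [467.7 323.2 179.2] psi -66.0 tool travel [ 38.6  -1.  113.2] roll -0.4 F [-0.1  0.2  0.6] open 69.7
```

Request:
apply_moves(
  targets=[
    {"travel": [20,-0.5,0],"roll": 0,"jaw": 70},
    {"travel": [18.5,-0.5,0],"roll": 0,"jaw": 70},
    {"travel": [0,0,0],"roll": 0,"jaw": 70},
    {"travel": [0,0,30],"roll": 0,"jaw": 70},
    {"travel": [0,0,35],"roll": 0,"jaw": 70},
    {"travel": [0,0,30],"roll": 0,"jaw": 70},
    {"travel": [0,0,18],"roll": 0,"jaw": 60},
    {"travel": [0,0,0],"roll": 0,"jaw": 45},
  ],
)

```text
clock: 26.45
tool_pos: [0.4833, 0.2861, 0.0641]
orientation: [179.7, -0.1, -66.1]
force: [-0.1, -1.4, 0.5]
opening: 0.0594
gripper_force: 0.0
```

Request:
apply_moves(
  targets=[
    {"travel": [0,0,0],"roll": 0,"jaw": 35},
    {"travel": [0,0,0],"roll": 0,"jaw": 25},
    {"travel": [0,0,0],"roll": 0,"jaw": 25},
    {"travel": [0,0,0],"roll": 0,"jaw": 25},
    {"travel": [0,0,0],"roll": 0,"jaw": 25},
  ],
)

```text
clock: 26.95
tool_pos: [0.4851, 0.288, 0.0678]
orientation: [-179.9, 0.0, -66.0]
force: [-1.8, 0.5, 5.1]
opening: 0.0296
gripper_force: 29.9
```

Gripped at 29.6 mm. Lift.

Request:
apply_moves(
  targets=[
    {"travel": [0,0,-5],"roll": 0,"jaw": 25},
    {"travel": [0,0,-10],"roll": 0,"jaw": 25},
    {"travel": [0,0,-15],"roll": 0,"jaw": 25},
    {"travel": [0,0,-20],"roll": 0,"jaw": 25},
    {"travel": [0,0,-25],"roll": 0,"jaw": 25},
    {"travel": [0,0,-25],"roll": 0,"jaw": 25},
    {"travel": [0,0,-20],"roll": 0,"jaw": 25},
    {"travel": [0,0,-5],"roll": 0,"jaw": 25},
    {"travel": [0,0,0],"roll": 0,"jaw": 25},
    {"travel": [0,0,0],"roll": 0,"jaw": 25},
  ],
)

```text
clock: 27.95
tool_pos: [0.4841, 0.2872, 0.1908]
orientation: [179.9, -0.0, -66.1]
force: [-0.7, -0.6, -2.3]
opening: 0.0299
gripper_force: 29.9
```

```bash
python3 - <<'E'
from h import *
togo(.537,-.122,.085,-83.4)
b=ctrl.snapshot('side')[:,:,::-1];cv2.imwrite('pics/s8.png',b)
E
```

```text
t 27.95 pos [484.1 287.2 190.8] psi -66.1 tool travel [395.4 117.7 105.8] roll 17.3 F [-0.7 -0.6 -2.3] open 29.9
```

Request:
apply_moves(
  targets=[
    {"travel": [10,3,0],"roll": 0,"jaw": 25},
    {"travel": [20,6,0],"roll": 0,"jaw": 25},
    {"travel": [30,9,0],"roll": 0,"jaw": 25},
    {"travel": [30,9,0],"roll": 0,"jaw": 25},
    {"travel": [30,9,0],"roll": 0,"jaw": 25},
    {"travel": [30,9,0],"roll": 0,"jaw": 25},
    {"travel": [30,9,0],"roll": 0,"jaw": 25},
    {"travel": [30,9,0],"roll": 0,"jaw": 25},
    {"travel": [30,9,0],"roll": 0,"jaw": 25},
    {"travel": [30,9,0],"roll": 0,"jaw": 25},
  ],
)

```text
clock: 29.0
tool_pos: [0.5195, 0.0054, 0.1915]
orientation: [180.0, 0.0, -66.1]
force: [0.2, -0.3, -1.1]
opening: 0.0298
gripper_force: 29.9
```

Request:
apply_moves(
  targets=[
    {"travel": [30,9,0],"roll": 0,"jaw": 25},
    {"travel": [30,9,0],"roll": 0,"jaw": 25},
    {"travel": [30,8,0],"roll": 0,"jaw": 25},
    {"travel": [20,6,0],"roll": 2,"jaw": 25},
    {"travel": [10,3,0],"roll": 5,"jaw": 25},
    {"travel": [0,0,0],"roll": 5,"jaw": 25},
    {"travel": [0,0,0],"roll": 4,"jaw": 25},
    {"travel": [0,0,0],"roll": 1.3,"jaw": 25},
    {"travel": [0,0,0],"roll": 0,"jaw": 25},
    {"travel": [0,0,0],"roll": 0,"jaw": 25},
  ],
)

```text
clock: 30.0
tool_pos: [0.5363, -0.1163, 0.1916]
orientation: [180.0, 0.0, -83.3]
force: [-1.0, 0.4, -1.3]
opening: 0.0295
gripper_force: 29.9
```

```bash
python3 - <<'E'
from h import *
togo(.537,-.122,.085,-83.4)
# estimate straightedge, glass from wrist: straightedge runs vertically on image now
T=wT();b=ctrl.snapshot('wrist')[:,:,::-1];cv2.imwrite('pics/w8raw.png',b);np.save('T8.npy',T)
g=cv2.cvtColor(b,cv2.COLOR_BGR2GRAY).astype(int)
for v in(60,90,110,200): print(v,g[v,80:480:5].tolist())
E
```

```text
t 30.0 pos [ 536.3 -116.3  191.6] psi -83.3 tool travel [  5.7  -0.  106.6] roll 0.1 F [-1.   0.4 -1.3] open 29.5
60 [185, 186, 185, 185, 185, 186, 188, 188, 185, 187, 187, 188, 188, 204, 212, 194, 125, 182, 187, 187, 188, 188, 188, 188, 188, 190, 72, 183, 187, 188, 172, 214, 214, 214, 214, 172, 193, 191, 188, 190, 193, 189, 195, 195, 194, 198, 198, 191, 192, 193, 192, 195, 189, 191, 190, 189, 188, 191, 192, 193, 184, 183, 186, 190, 184, 185, 184, 184, 186, 184, 186, 184, 184, 185, 185, 183, 182, 182, 185, 183]
90 [189, 187, 187, 188, 186, 188, 190, 189, 192, 190, 189, 194, 214, 192, 187, 189, 189, 189, 189, 189, 188, 191, 192, 190, 191, 192, 68, 188, 190, 192, 187, 215, 215, 215, 206, 205, 215, 215, 215, 215, 215, 215, 215, 215, 205, 198, 199, 193, 194, 194, 194, 196, 191, 192, 194, 190, 191, 193, 193, 190, 185, 190, 190, 185, 186, 188, 187, 187, 188, 187, 187, 188, 185, 182, 183, 183, 185, 184, 183, 184]
110 [188, 187, 188, 190, 190, 190, 188, 189, 190, 191, 209, 215, 150, 190, 191, 190, 190, 192, 190, 191, 192, 189, 192, 191, 189, 192, 168, 150, 192, 190, 193, 214, 216, 215, 214, 142, 153, 150, 151, 151, 154, 152, 152, 164, 201, 200, 200, 194, 195, 194, 194, 195, 190, 189, 194, 191, 192, 193, 189, 191, 189, 190, 192, 187, 187, 186, 187, 188, 187, 187, 186, 187, 186, 186, 187, 185, 186, 184, 181, 182]
200 [189, 189, 191, 191, 191, 191, 192, 191, 191, 192, 192, 188, 190, 190, 190, 192, 190, 190, 187, 170, 110, 133, 133, 132, 135, 133, 135, 132, 135, 134, 132, 132, 158, 128, 130, 112, 110, 108, 109, 108, 115, 116, 120, 120, 116, 112, 125, 160, 136, 123, 116, 111, 113, 116, 114, 157, 171, 177, 175, 177, 169, 162, 173, 174, 173, 175, 174, 172, 172, 170, 173, 185, 186, 185, 186, 186, 103, 129, 134, 162]
```

```bash
python3 - <<'E'
from h import *
T=np.load('T8.npy');g=cv2.cvtColor(cv2.imread('pics/w8raw.png'),cv2.COLOR_BGR2GRAY).astype(int)
o=ctrl.get_obs();p=o['tool_pos'][:2];a=np.radians(o['orientation'][2]);yt=np.array([np.sin(a),-np.cos(a)])
for v in(55,60,65,70,90,92,105,110,115,130,140,150,160): print(v,g[v,226:262].tolist())
for v in(60,110): print(v,[(u,round(1000*float((ray('wrist',np.array([u,v]),.033,T)-p)@yt),1)) for u in(231,254,300)])
E
```

```text
55 [188, 187, 188, 185, 176, 182, 202, 212, 213, 213, 213, 214, 214, 214, 214, 214, 214, 213, 214, 213, 213, 214, 213, 214, 213, 206, 174, 147, 161, 175, 179, 183, 190, 194, 195, 195]
60 [188, 188, 188, 185, 172, 174, 195, 209, 214, 214, 214, 214, 214, 214, 214, 214, 214, 214, 214, 214, 214, 214, 214, 214, 214, 206, 172, 135, 153, 172, 179, 184, 190, 192, 193, 192]
65 [189, 190, 190, 187, 175, 168, 174, 197, 211, 214, 214, 213, 208, 195, 181, 174, 172, 178, 196, 209, 214, 214, 213, 209, 209, 205, 177, 160, 192, 210, 214, 214, 214, 214, 214, 214]
70 [191, 191, 191, 191, 189, 179, 174, 195, 211, 214, 213, 203, 171, 130, 116, 114, 114, 115, 117, 142, 189, 210, 213, 209, 210, 206, 178, 156, 189, 210, 214, 214, 214, 214, 214, 214]
90 [192, 192, 191, 191, 187, 178, 176, 192, 208, 215, 215, 215, 215, 215, 215, 215, 215, 215, 215, 215, 215, 215, 212, 203, 206, 212, 207, 183, 183, 205, 214, 215, 215, 215, 215, 215]
92 [192, 192, 190, 190, 188, 178, 174, 187, 205, 213, 215, 215, 215, 215, 215, 215, 215, 215, 215, 215, 215, 215, 212, 203, 206, 213, 207, 183, 185, 205, 214, 215, 215, 215, 215, 2
[... 689 characters left out ...]
208, 211, 196, 170, 183, 206, 214, 216, 215, 216, 216]
140 [193, 193, 193, 193, 193, 193, 189, 179, 180, 199, 212, 216, 216, 216, 216, 216, 215, 216, 216, 216, 216, 216, 216, 216, 216, 216, 215, 209, 181, 162, 171, 177, 180, 175, 171, 170]
150 [191, 190, 191, 191, 192, 192, 192, 188, 175, 168, 194, 212, 216, 216, 215, 215, 214, 212, 213, 214, 215, 216, 215, 215, 212, 205, 207, 206, 178, 158, 171, 181, 184, 185, 184, 184]
160 [191, 192, 192, 192, 192, 191, 191, 187, 176, 176, 199, 213, 216, 216, 215, 215, 213, 212, 212, 214, 215, 215, 215, 215, 212, 204, 206, 205, 176, 141, 154, 170, 175, 178, 179, 181]
60 [(231, -42.0), (254, -21.5), (300, 19.7)]
110 [(231, -43.7), (254, -22.3), (300, 20.5)]
```

The right block's seam sits on the straightedge edge at column 254. The straightedge is 21.9 mm ahead of the TCP (22 mm wanted), so the glass is on the beam line. Lowering.

Request:
apply_moves(
  targets=[
    {"travel": [3,0,5],"roll": 0,"jaw": 25},
    {"travel": [3,0,12],"roll": 0,"jaw": 25},
    {"travel": [0,0,15],"roll": 0,"jaw": 25},
    {"travel": [0,0,15],"roll": 0,"jaw": 25},
    {"travel": [0,0,15],"roll": 0,"jaw": 25},
    {"travel": [0,0,15],"roll": 0,"jaw": 25},
    {"travel": [0,0,14],"roll": 0,"jaw": 25},
    {"travel": [0,0,10],"roll": 0,"jaw": 25},
    {"travel": [0,0,5],"roll": 0,"jaw": 25},
    {"travel": [0,0,0],"roll": 0,"jaw": 25},
  ],
)

```text
clock: 31.05
tool_pos: [0.5369, -0.1221, 0.0849]
orientation: [179.9, 0.0, -83.3]
force: [0.1, -0.5, -0.3]
opening: 0.0295
gripper_force: 29.9
```

Request:
apply_moves(
  targets=[
    {"travel": [0,0,0],"roll": 0,"jaw": 25},
    {"travel": [0,0,0],"roll": 0,"jaw": 25},
    {"travel": [0,0,0],"roll": 0,"jaw": 25},
  ],
)

```text
clock: 31.35
tool_pos: [0.5378, -0.1219, 0.0864]
orientation: [-179.9, -0.0, -83.3]
force: [-0.4, -0.2, -1.9]
opening: 0.0299
gripper_force: 29.9
```

```bash
python3 - <<'E'
from h import *
togo(.537,-.122,.085,-83.4)
s=ctrl.snapshot('side')[:,:,::-1];cv2.imwrite('pics/s9.png',s)
c=ctrl.calibration('side');T=c['extrinsics']
def px(w):
    p=c['K']@(T[:3,:3].T@(np.array(w)-T[:3,3]));return np.round(p[:2]/p[2],1)
print('glass bottom expected',px([.537,-.122,.03]),'top',px([.537,-.122,.11]))
u=int(px([.537,-.122,.07])[0])
for x in(u-4,u,u+4): print(x,s[140:225,x].mean(1).astype(int).tolist())
E
```

```text
t 31.35 pos [ 537.8 -121.9   86.4] psi -83.3 tool travel [-0.   0.8  1.4] roll 0.1 F [-0.4 -0.2 -1.9] open 29.9
glass bottom expected [309.  191.6] top [309.  165.1]
305 [120, 118, 86, 74, 73, 104, 120, 121, 121, 121, 120, 107, 78, 54, 36, 31, 63, 81, 93, 139, 171, 162, 155, 195, 231, 237, 201, 151, 140, 139, 142, 143, 147, 149, 144, 136, 133, 147, 152, 152, 152, 152, 152, 152, 152, 152, 152, 150, 141, 127, 121, 120, 120, 120, 121, 119, 99, 71, 67, 108, 129, 133, 134, 135, 136, 136, 135, 134, 133, 133, 135, 138, 138, 135, 130, 132, 135, 134, 131, 127, 123, 135, 136, 129, 126]
309 [120, 118, 86, 73, 77, 106, 120, 121, 121, 121, 125, 145, 111, 65, 37, 31, 59, 80, 98, 159, 157, 147, 149, 187, 228, 233, 180, 138, 138, 137, 135, 135, 136, 136, 135, 137, 147, 154, 149, 145, 145, 144, 147, 149, 149, 144, 141, 138, 105, 93, 65, 33, 25, 24, 23, 22, 23, 23, 31, 73, 113, 127, 130, 129, 129, 129, 129, 129, 128, 129, 128, 129, 129, 130, 129, 129, 129, 130, 130, 130, 131, 145, 149, 136, 128]
313 [120, 118, 96, 83, 75, 104, 120, 121, 121, 121, 121, 119, 118, 117, 115, 115, 116, 116, 118, 133, 136, 135, 139, 173, 203, 209, 172, 145, 143, 144, 145, 145, 151, 155, 156, 153, 146, 157, 157, 152, 151, 151, 151, 151, 151, 151, 151, 146, 105, 58, 36, 27, 24, 23, 23, 21, 22, 23, 35, 82, 118, 128, 113, 96, 105, 124, 129, 130, 131, 130, 130, 130, 129, 114, 97, 106, 124, 131, 131, 131, 133, 151, 153, 137, 130]
```

The glass's bright top shows at row 164–165 in the side view, as predicted. The force reading is its weight only, and it is at rest. Handing in.

```bash
python3 -c "
from plant import ctrl
print(ctrl.close_job())"
```

```text
the job is handed in; nothing more can be done
None
```

I handed the job in at about 31 s; the hand-in returned no verdict. Both slit blocks measured flush and square, the left one by contact force and matching edges only, and the tall glass is held still in the beam, gripped by its frosted faces. On the way the right block tipped once and was set back upright, and I moved both blocks by lifting rather than pushing.

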